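# Pry the spring ring off a juicer's drive shaft with a hooked pick

## Robot

A 7-joint arm with a two-finger parallel gripper is mounted at the origin on the work surface. World frame = base frame: x ahead of the robot, y to its left, z up, the work surface at z = 0. Lengths are in m, angles in rad, forces in N, time in s.
With the tool pointing down it reaches from about 0.4 to 0.85 m from the base axis. Payload 4.5 kg.
Tool frame: the origin (TCP) lies at the very end of the fingers, on their centre line; the grasp point (between the pads) lies 19 mm behind it; z points along the fingers, y is the line along which they close (so a half turn about z gives the same grasp; the last joint's range is limited). The gripper opens to 88 mm and grips with 3 to 60 N. Pads are 18 mm wide; open, the fingers measure 123 mm over their backs; the gripper's body (75 mm by 187 mm) begins 45 mm behind the grasp point.
Start: joints at [-1.264, 0.689, -0.195, 1.565, 0.157, 0.902, -0.215], TCP at [0.168, 0.602, 0.239] pointing down, gripper open.
Joint ranges: [-3.01, 3.01], [-0.46, 2.08], [-1.47, 1.51], [0.13, 2.56], [-1, 4.14], [0.04, 2.09], [-2.66, 2.66]. Speed limits (rad/s): [2.57, 2.57, 3.14, 3.14, 3.14, 3.14, 3.14].

## Interface

Orientations are given as a unit quaternion [x, y, z, w].
In Python, from plant import r gives the robot as it stands. The module is installed in compiled form; this text tells all that it offers.
- The arm moves only by the tool step_arm, never from a script. Its argument "increments" is a list of rows, each a list of 2 entries, a list of its own where there are three numbers: the shift along the world's x, y, z in cm, then the turn, a rotation vector about the world's x, y, z in degrees. A call has exactly 10 rows; each row shifts and turns the commanded pose from where the row before left it; what a row does not reach is not made up. A row lasts 1/10 s, in which the tool goes at most 50 mm and 8.59 degrees, less where a joint would pass 70% of its speed; a pose out of reach is approached as far as the arm can. A call is refused whole if a number of a shift passes 5 or a number of a turn 8.59, either way. A call with a gripper value outside its range is refused whole. "fingers" is the opening, from 0 (shut) to 1 (fully open), set as the call begins (left out, the last holds). The fingers move at their own pace and stop on an object; "grip_force" is the grip in N (left out, the last holds). Time passes only in rows, so rows that do not move let the fingers close, or fill a call up. It gives the time, the measured TCP pose, the force, the opening and the grip force at its end, in the units of the state.
- r.get_state(): the state, without advancing time (a new reading comes with each control period).
- r.snapshot(name): name is "side" or "top" or "wrist"; returns (picture, depth): 420x560x3 uint8, red, green, blue; 420x560 float32, m along the optical axis (not along the pixel's ray), 0 where there is no reading.
- r.calibration(name): a dict with "fov_y" (degrees; the focal length in pixels is half the picture's height over the tangent of half this angle, whatever the lens; pixels are square), "cx", "cy" (the principal point, pixels), "R" (3x3) and "t" (3): a world point X has camera coordinates R X + t. Camera axes: x right, y down, z forward; pixel columns grow to the right and rows downward; lengths in m; the calibration is good to about 2 mm. A picture is of the moment at which its call begins: read the wrist's pose just before it. calibration takes no time and is no camera call; for the wrist camera it gives the pose at the moment of the call.
- r.finish_job(): hands the job in; it is judged then, once.
The state is a dict: "clock": time; "q": joint angles; "qd": joint speeds; "joint_torque": joint torques, N m; "tool_pos": TCP position; "eef_rot": TCP orientation; "contact_force": force on the tool from outside, world axes, zero at the start; "moment": the same for the moment, N m; "opening": opening from 0.0 (shut) to 1.0 (fully open); "finger_force": force on a finger pad.
Only numpy, scipy, OpenCV 4.12 (cv2) and the standard library are available. Lean on these libraries where they do the work, as an engineer would, in place of code of your own. Each camera call takes 0.05 s, during which the arm holds its last target. There are 200 camera calls.

## Task

Take the hooked pick from its stand, feel its tip down through the eye at the back of the spring ring until it rests lightly on the gear, so that the hook bites fully, and with the pick alone pull the ring off the juicer's shaft without pressing hard on the plastic gear or wrenching the ring. Leave the ring lying flat on top of the juicer, clear of the shaft, and put the pick back in its stand as it was; leave everything else alone.

Things in the scene. Friction and masses are not known exactly. Their poses are not given: they have to be found in the camera images.
- juicer: Motor base of a juicer, grey plastic box 200 x 200 mm, fixed, deck 78 mm above the table, lip 6 mm thick round it up to 110 mm. On the deck a white plastic gear 120 mm across, easily marked; it floats, so its flat upper face lies anywhere from 88.5 to 103.5 mm above the table, not shown by any reading; it does not yield to light pushes. Origin: centre of the underside; knob on its -x side.
- shaft: Steel shaft upright through the gear's middle, fixed. Origin: on its axis, 105 mm above the table, where the ring's underside lies. Below it a collar 26 mm in diameter, which carries the ring; above it a groove 16 mm in diameter and 6 mm high, then a head 22 mm in diameter and 6 mm high (top 12 mm above the origin).
- ring: Sprung retaining ring (horseshoe clip, squared back), dark steel, 5 mm thick, 41 x 34 mm, loose, 80 g, level in the shaft's groove, over the gear. Origin: centre of its bore, underside. Two sprung jaws point to its +x, their bumps 6.6 mm in front of the origin; closed back bar at x = -31 to -25.5 mm. Pulled by the bar along its -x it snaps free: 8 to 18 N, rising over some 6 mm; clear after 20 mm.
- eye (a point): Middle of the ring's open eye between the shaft's collar and the back bar, level with the ring's upper side: 19 mm behind the ring's origin (along its -x), 5 mm above the ring's underside. The eye is 12.5 mm along x (ring x = -25.5 to -13 mm) and 22 mm wide; through it the gear is seen 1.5 to 16.5 mm below the ring's underside. Axes as the ring's.
- pick: Hooked pick, about 90 g: dark wooden handle 100 x 16 x 20 mm (long, wide, high); at its +x end a steel rod 5 mm thick runs 35 mm on along x, then bends straight down into a hook 4 mm thick with a round end. Lies level on its stand, hook down. Origin: middle of the handle's underside; z up; +x towards the hook. Balances near the handle's middle.
- pick_tip (a point): Lower end of the pick's hook: 85 mm in front of the pick's origin along x and 42 mm below it (52 mm below the handle's mid-height).
- stand: Wooden stand of the pick, fixed: foot 120 x 60 x 8 mm and two saddles, 14 mm thick, at x = -41 and +41 mm, seats 55 mm above the table, cheeks 11 mm higher, 24 mm apart. 68 mm of free room for fingers between the saddles. Origin: centre of the foot's underside; the pick lies along its x axis, hook to +x, pick origin 55 mm above the stand's.
- can: Red drink can, 66 mm wide, 115 mm high, loose. Origin: centre of the underside. Bystander.
- beer: Green glass bottle, 62 mm wide, 220 mm high, loose. Origin: centre of the underside. Bystander.
- spice: Small brown jar with black cap, 48 mm wide, 90 mm high, loose. Origin: centre of the underside. Bystander.
- mug: White mug, 80 mm wide, 90 mm high, loose. Origin: centre of the underside. Bystander.
- strainer: Round steel strainer bowl, 124 mm wide, 70 mm high, loose. Origin: centre of the underside. Bystander.
- driver: Screwdriver with black handle, 170 mm long, lying on the table, loose. Bystander.
- plunger: Black plastic juicer plunger standing on its 60 mm flange, 90 mm high, loose. Origin: centre of the underside. Bystander.
There are look-alikes about, which are no part of the job. Of the things shaped like the pick, the wooden one is meant.

How it is judged:
By the outcome, as a careful person would: the job done as asked, in the order asked, and still so for the second after the job is handed in, with the robot touching nothing.
It also fails if it takes over 64 s, if anything falls off the work surface, if the arm or the gripper's body presses on something with over 40 N, if the wrist force passes 120 N, or if a joint passes its speed limit or range.

## Working session

There is one attempt and no reset: what is moved stays moved. The work goes in short steps, Python scripts to look and compute and a tool call to move; the robot and the scene stay as the last step left them, time stands still between calls to the robot, and variables do not carry over. Pictures are saved under pics/ and viewed, at most 11 in all, crops included, and the job is handed in when it is done.

Besides the shell and the picture viewer there is one more tool, called after "Call:" in YAML: its name, and indented under it one key for each argument. step_arm: Moves the arm, as the interface text tells. Its arguments: {"type":"object","properties":{"increments":{"type":"array","items":{"type":"array"}},"fingers":{"type":"number"},"grip_force":{"type":"number"}},"required":["increments"]}

```bash
mkdir -p pics; cat > h.py <<'E'
import numpy as np, cv2, pickle
from plant import r
def snap(n):
    c=r.calibration(n); p,d=r.snapshot(n)
    pickle.dump((p,d,c),open(f'{n}.pkl','wb')); return p,d,c
def load(n): return pickle.load(open(f'{n}.pkl','rb'))
def foc(c): return 210/np.tan(np.radians(c['fov_y'])/2)
def ray(c,u,v):
    R=np.array(c['R']);t=np.array(c['t']);f=foc(c)
    return -R.T@t, R.T@np.array([(u-c['cx'])/f,(v-c['cy'])/f,1.])
def onz(c,u,v,z):
    o,d=ray(c,u,v); return o+d*(z-o[2])/d[2]
def cloud(d,c):
    v,u=np.mgrid[0:420,0:560]; f=foc(c)
    P=np.stack([(u-c['cx'])/f*d,(v-c['cy'])/f*d,d],-1)
    return (P-np.array(c['t']))@np.array(c['R'])
def save(p,name): cv2.imwrite('pics/'+name,cv2.cvtColor(p,cv2.COLOR_RGB2BGR))
def proj(c,X):
    q=np.array(c['R'])@np.array(X)+np.array(c['t']); f=foc(c); return c['cx']+f*q[0]/q[2],c['cy']+f*q[1]/q[2]
E
python3 - <<'E'
from h import *
for n in ['top','side','wrist']:
    p,d,c=snap(n); 
    if n!='wrist': save(p,n+'0.png')
    print(n,c['fov_y'],c['cx'],c['cy'],-np.array(c['R']).T@c['t'],np.array(c['R'])[2])
print(r.get_state())
E
```

```text
top 46.08195183313607 281.2066652678476 210.73680286318796 [0.39502867 0.00924215 1.36021076] [ 0.09443606 -0.00184053 -0.99552923]
side 52.985598524181206 273.3357722578882 208.21589463476872 [0.42571565 0.74688836 1.02634178] [ 0.08011429 -0.62194145 -0.77895477]
wrist 63.856566718134204 279.5889705785431 202.73855595607043 [0.10441372 0.61914013 0.38362428] [ 0.24503223 -0.07006171 -0.96698013]
{'clock': 0.15, 'q': array([-1.264201  ,  0.68978309, -0.1945317 ,  1.56608009,  0.15728667,
        0.90251449, -0.2151148 ]), 'qd': array([-0.00037211, -0.0032008 , -0.00104912, -0.00362416, -0.00070234,
       -0.00112869, -0.00027625]), 'joint_torque': array([-1.41690125e-03, -5.27866530e+01, -1.26879048e+00, -1.53587776e+01,
       -5.25694911e-02,  3.92602844e-03,  1.09977173e-04]), 'tool_pos': array([0.16829158, 0.60142139, 0.23810619]), 'eef_rot': array([ 1.35954024e-01,  9.90714901e-01, -6.96674418e-04, -4.91608486e-05]), 'contact_force': array([ 0.40757141, -0.50995991, -0.07150819]), 'moment': array([ 0.05233755, -0.03359731, -0.01273886]), 'finger_force': 0.0, 'opening': 0.9989698063177971}
```

View pics/top0.png

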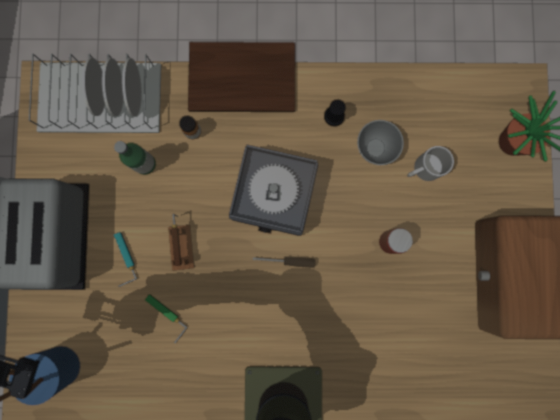

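View pics/side0.png

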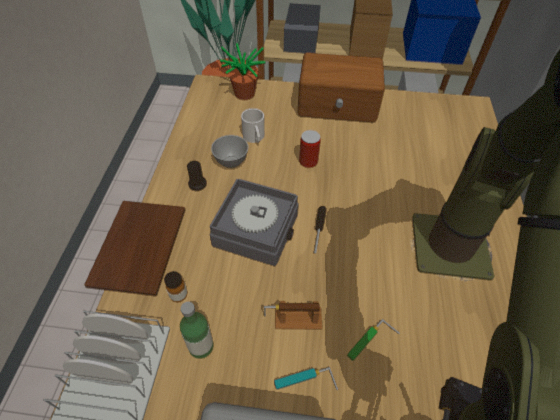

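The pick-shaped things in the top view are the wooden one on the stand at (181,247), a teal one at (124,250) and a green one at (160,306). I choose the wooden one. The juicer is at (274,190), with the ring at about (273,190).

```bash
python3 - <<'E'
from h import *
p,d,c=load('top')
a=cv2.resize(p[195:285,100:230],(0,0),fx=4,fy=4,interpolation=cv2.INTER_CUBIC)
b=cv2.resize(p[140:245,225:325],(0,0),fx=3.4,fy=3.4,interpolation=cv2.INTER_CUBIC)
H=max(a.shape[0],b.shape[0]); o=np.zeros((H,a.shape[1]+200,3),np.uint8)
o=np.zeros((H,min(800,a.shape[1]+b.shape[1]),3),np.uint8)
o[:a.shape[0],:520]=a[:,:520]; w=o.shape[1]-520; o[:b.shape[0],520:]=b[:,:w]
o=np.clip(o.astype(float)*1.6,0,255).astype(np.uint8)
save(o,'crop1.png')
P=cloud(d,c)
for n,(u0,u1,v0,v1,lo,hi) in {'stand':(165,198,222,272,.05,.09),'lip':(225,325,140,245,.1,.116)}.items():
    Q=P[v0:v1,u0:u1].reshape(-1,3); Q=Q[(Q[:,2]>lo)&(Q[:,2]<hi)]
    rr=cv2.minAreaRect((Q[:,:2]*1000).astype(np.float32)); print(n,len(Q),rr,cv2.boxPoints(rr),Q[:,2].max())
E
```

```text
stand 375 ((431.04888916015625, 280.9517517089844), (113.94294738769531, 34.35546875), 6.532718181610107) [[372.493   291.53625]
 [376.40164 257.40387]
 [489.60477 270.36725]
 [485.69614 304.49963]] 0.0822043890967762
lip 1979 ((572.8380126953125, 27.258201599121094), (192.00323486328125, 193.0425262451172), 77.1401138305664) [[457.3709  -44.85292]
 [645.5714  -87.81793]
 [688.3051   99.36932]
 [500.1046  142.33434]] 0.11594090145285546
```

View pics/crop1.png

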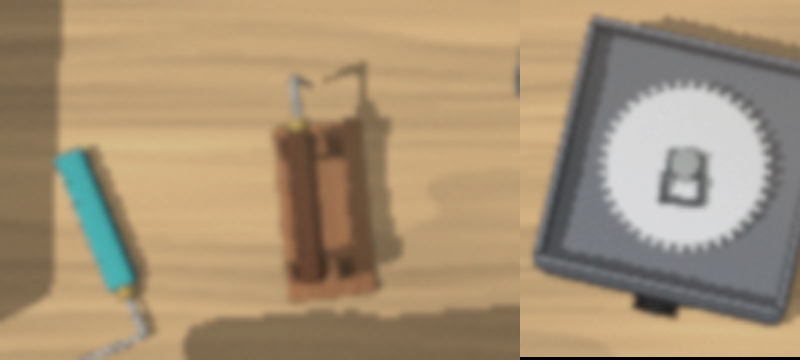

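The crop confirms the wooden-handled pick in its stand, with the hook towards +x. The ring is at (685,175) in the crop, jaws up (+x), with the eye and bar on the -x side. Next I look at both from close up.

Call:
step_arm:
  increments:
    - [[2.4, -3.2, 0], [0, 0, 2.2]]
    - [[2.4, -3.2, 0], [0, 0, 2.2]]
    - [[2.4, -3.2, 0], [0, 0, 2.2]]
    - [[2.4, -3.2, 0], [0, 0, 2.2]]
    - [[2.4, -3.2, 0], [0, 0, 2.2]]
    - [[2.4, -3.2, 0], [0, 0, 2.2]]
    - [[2.4, -3.2, 0], [0, 0, 2.2]]
    - [[2.4, -3.2, 0], [0, 0, 2.2]]
    - [[2.4, -3.2, 0], [0, 0, 2.2]]
    - [[2.4, -3.2, 0], [0, 0, 2.2]]
  fingers: 1

```text
clock: 1.15
tool_pos: [0.4091, 0.2804, 0.2386]
eef_rot: [-0.056, 0.998, -0.0, -0.0]
contact_force: [0.2, 0.0, 0.0]
opening: 0.998
finger_force: 0.0
```

```bash
python3 - <<'E'
from h import *
s=r.get_state(); print(s['clock'],s['tool_pos'],s['eef_rot'])
p,d,c=snap('wrist'); save(np.clip(p*1.5,0,255).astype(np.uint8),'w1.png')
P=cloud(d,c); Q=P[(P[...,2]>.045)&(P[...,2]<.085)&(P[...,1]<.34)&(P[...,1]>.22)&(P[...,0]>.35)&(P[...,0]<.5)]
print(len(Q),cv2.minAreaRect((Q[:,:2]*1000).astype(np.float32)))
hsv=cv2.cvtColor(p,cv2.COLOR_RGB2HSV); print(foc(c),(d>0).mean())
E
```

```text
1.15 [0.40911787 0.28040539 0.23863831] [-5.64099869e-02  9.98407683e-01 -6.53334859e-05 -8.80595295e-05]
2491 ((434.946533203125, 283.0176696777344), (130.91952514648438, 33.9664421081543), 6.642308712005615)
337.00817635912233 0.966875
```

View pics/w1.png

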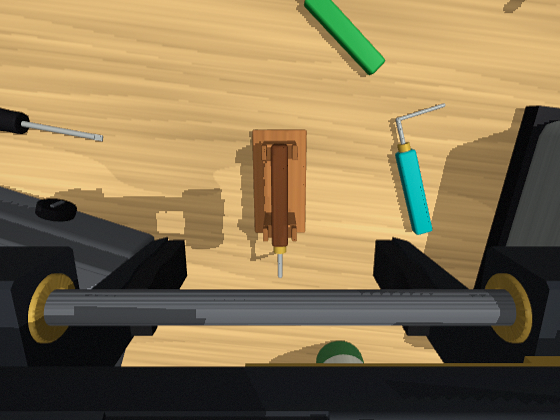

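The wooden pick lies with its handle from (280,145) to (280,248) and its rod to (280,277), straight in the image. The teal and green ones are off the stand. Now I fit the handle's top face.

```bash
python3 - <<'E'
from h import *
p,d,c=load('wrist'); P=cloud(d,c)
reg=(np.mgrid[0:420,0:560][1]>245)&(np.mgrid[0:420,0:560][1]<315)
m=reg&(P[...,2]>.069)&(P[...,2]<.085); m[:125]=0;m[285:]=0
col=p.astype(int)
m2=m&(col[...,0]-col[...,2]>15)
Q=P[m2]; print(len(Q),np.median(Q[:,2]),cv2.minAreaRect((Q[:,:2]*1000).astype(np.float32)))
Q=P[m]; print(len(Q),cv2.minAreaRect((Q[:,:2]*1000).astype(np.float32)))
# dark brown colour contour, onto plane .075
ys,xs=np.where(m2); R=np.array([onz(c,u,v,.075)[:2] for u,v in zip(xs,ys)])*1000
print(cv2.minAreaRect(R.astype(np.float32)))
# foot z .008
f=reg&(abs(P[...,2]-.008)<.003)&(col[...,0]-col[...,2]>15); 
F=P[(P[...,2]>.005)&(P[...,2]<.085)&reg]; F=F[(F[:,0]<.56)&(F[:,0]>.33)&(abs(F[:,1]-.28)<.05)]
print(cv2.minAreaRect((F[:,:2]*1000).astype(np.float32)))
# rod line
k=reg&(P[...,2]>.055)&(P[...,2]<.085)&(P[...,0]>.49); print(P[k].mean(0),P[k][:,0].max(),k.sum())
E
```

```text
1752 0.07434316325283666 ((423.8403015136719, 281.5898132324219), (108.53874969482422, 15.52535629272461), 6.795360088348389)
1752 ((423.8403015136719, 281.5898132324219), (108.53874969482422, 15.52535629272461), 6.795360088348389)
((422.3481750488281, 281.43072509765625), (106.48741912841797, 15.331449508666992), 6.793802738189697)
((432.3642883300781, 282.84906005859375), (147.64662170410156, 60.023555755615234), 6.798223495483398)
[0.49786877 0.29101006 0.06641436] 0.5055169914267502 66
```

```bash
python3 - <<'E'
from h import *
print(r.get_state()['q'].round(3))
E
```

```text
[-0.452  0.538 -0.352  1.941  0.283  0.713  0.699]
```

Call:
step_arm:
  increments:
    - [[1.6, -2.4, 0], [0, 0, -8.5]]
    - [[1.6, -2.4, 0], [0, 0, -8.5]]
    - [[1.6, -2.4, 0], [0, 0, -8.5]]
    - [[1.6, -2.4, 0], [0, 0, -8.5]]
    - [[1.6, -2.4, 0], [0, 0, -8.5]]
    - [[1.6, -2.4, 0], [0, 0, -8.5]]
    - [[1.6, -2.4, 0], [0, 0, -8.5]]
    - [[1.6, -2.4, 0], [0, 0, -8.5]]
    - [[1.6, -2.4, 0], [0, 0, -8.5]]
    - [[1.6, -2.4, 0], [0, 0, -8.5]]

```text
clock: 2.2
tool_pos: [0.5687, 0.0412, 0.2386]
eef_rot: [0.636, 0.772, -0.0, -0.0]
contact_force: [1.2, 0.9, -0.2]
opening: 1.0
finger_force: 0.0
```

```bash
python3 - <<'E'
from h import *
s=r.get_state(); print(s['clock'],s['tool_pos'],s['eef_rot'],s['q'].round(2))
p,d,c=snap('wrist')
print(proj(c,(.573,.027,.11)))
u,v=map(int,proj(c,(.573,.027,.11)))
u=min(max(u,70),490);v=min(max(v,55),365)
print(u,v); save(cv2.resize(p[v-55:v+55,u-70:u+70],(0,0),fx=5,fy=5,interpolation=cv2.INTER_CUBIC),'w2.png')
E
```

```text
2.2 [0.56872598 0.04120123 0.23857282] [ 6.35902186e-01  7.71769636e-01 -6.28578306e-05 -1.85421131e-04] [-0.19  0.61  0.06  1.74 -0.05  0.79  0.09]
(np.float64(282.7316801890545), np.float64(211.81369956868932))
282 211
```

View pics/w2.png

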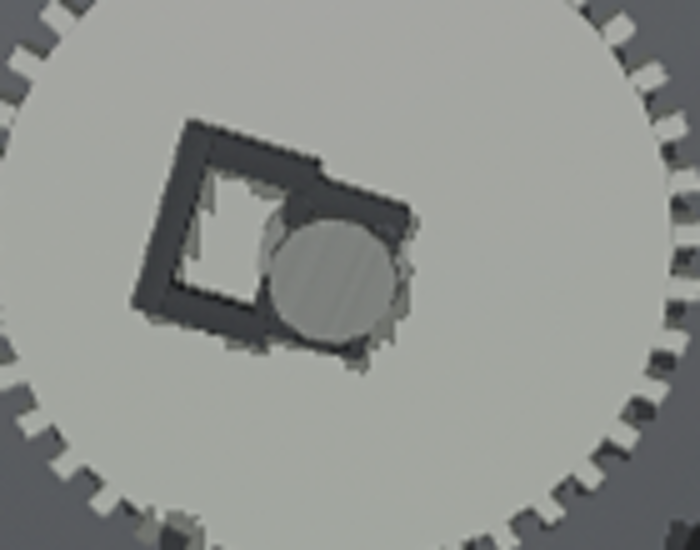

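The crop shows the ring's bar outer edge from (190,120) to (133,305), the eye around (225,240), and the shaft head centred at (335,280).

```bash
python3 - <<'E'
from h import *
p,d,c=load('wrist')
g=lambda x,y,z: onz(c,212+(x+.5)/5-.5,156+(y+.5)/5-.5,z)*1000
sub=p[156:266,212:352].astype(int); gray=sub.sum(2)/3
for n,(x,y) in {'barA':(190,120),'barB':(133,305),'jaw':(412,208),'jawtip':(368,360)}.items(): print(n,g(x,y,.110).round(1))
print('head',g(335,280,.117).round(1))
m=(gray<85).astype(np.uint8)
n,l,st,ce=cv2.connectedComponentsWithStats(m,connectivity=4)
i=l[44,32]; print(i,st[i] if i else gray[44,32])
Q=np.array([onz(c,212+x,156+y,.11)[:2] for y,x in zip(*np.where(l==i))])*1000
print(cv2.minAreaRect(Q.astype(np.float32)))
A,B=g(190,120,.11)[:2],g(133,305,.11)[:2]; 
t=(A-B)/np.linalg.norm(A-B); print('bar dir',np.degrees(np.arctan2(*t[::-1])),np.linalg.norm(A-B))
ax=np.array([-t[1],t[0]]); h=g(335,280,.117)[:2]; ax=ax if ax@(h-A)>0 else -ax
print('ring x yaw',np.degrees(np.arctan2(ax[1],ax[0])),'mid bar',(A+B)/2,'origin from bar',(A+B)/2+31*ax,'eye',(A+B)/2+12*ax,'eye from head',h-19*ax)
P=cloud(d,c);Q=P[(P[...,2]>.104)&(P[...,2]<.113)&(np.hypot(P[...,0]-.57,P[...,1]-.03)<.045)]; print(len(Q),cv2.minAreaRect((Q[:,:2]*1000).astype(np.float32)))
G=P[(np.hypot(P[...,0]-.57,P[...,1]-.03)<.055)&(np.hypot(P[...,0]-.57,P[...,1]-.03)>.042)];print('gear z',np.median(G[:,2]),'head z',P[212,279])
E
```

```text
barA [540.8  49.  110. ]
barB [536.6  15.6 110. ]
jaw [579.8  41.3 110. ]
jawtip [577.8  13.6 110. ]
head [569.2  28.5 117. ]
13 [ 27  24  55  48 846]
((558.3130493164062, 29.6856746673584), (34.13844680786133, 40.36541748046875), 83.1259536743164)
bar dir 82.97512336256838 33.61928719714455
ring x yaw -7.024876637431618 mid bar [538.69877933  32.27763794] origin from bar [569.46606683  28.48632942] eye [550.60869707  30.81003464] eye from head [550.30085782  30.84384441]
911 ((559.6312866210938, 29.146160125732422), (34.30730438232422, 43.74665832519531), 83.37847137451172)
gear z 0.3181791245398605 head z [0.56955345 0.02821695 0.11690001]
```

Call:
step_arm:
  increments:
    - [[-1.49, 2.4, 0], [0, 0, -8.5]]
    - [[-1.49, 2.4, 0], [0, 0, -8.5]]
    - [[-1.49, 2.4, 0], [0, 0, -8.5]]
    - [[-1.49, 2.4, 0], [0, 0, -8.5]]
    - [[-1.49, 2.4, 0], [0, 0, -8.5]]
    - [[-1.49, 2.4, 0], [0, 0, -8.5]]
    - [[-1.49, 2.4, 0], [0, 0, -8.5]]
    - [[-1.49, 2.4, 0], [0, 0, -8.5]]
    - [[-1.49, 2.4, 0], [0, 0, -8.5]]
    - [[-1.49, 2.4, 0], [0, 0, -8.5]]

```text
clock: 3.25
tool_pos: [0.4182, 0.2832, 0.2386]
eef_rot: [0.99, 0.14, -0.0, -0.0]
contact_force: [0.1, 0.2, 0.1]
opening: 1.003
finger_force: 0.0
```

Call:
step_arm:
  increments:
    - [[0, 0, -2], [0, 0, -5]]
    - [[0, 0, -2], [0, 0, -4.3]]
    - [[0, 0, -2], [0, 0, 0]]
    - [[0, 0, -2], [0, 0, 0]]
    - [[0, 0, -2], [0, 0, 0]]
    - [[0, 0, -1], [0, 0, 0]]
    - [[0, 0, 0], [0, 0, 0]]
    - [[0, 0, 0], [0, 0, 0]]
    - [[0, 0, 0], [0, 0, 0]]
    - [[0, 0, 0], [0, 0, 0]]

```text
clock: 4.25
tool_pos: [0.4198, 0.2822, 0.1295]
eef_rot: [0.998, 0.062, 0.001, -0.0]
contact_force: [-0.2, 0.9, 0.6]
opening: 0.999
finger_force: 0.0
```

```bash
python3 - <<'E'
from h import *
s=r.get_state(); print(s['tool_pos'],s['eef_rot'],s['q'].round(2),s['contact_force'])
a=s['eef_rot']; print('tool y ang',np.degrees(np.arctan2(2*a[1]**2-1,2*a[0]*a[1])))
p,d,c=snap('wrist'); save(np.clip(p*1.5,0,255).astype(np.uint8),'w3.png')
E
```

```text
[0.41982964 0.28222355 0.12952274] [ 9.98093432e-01  6.17160583e-02  6.95154452e-04 -3.80823256e-04] [-0.93  0.76  0.42  2.04 -0.66  0.47 -1.46] [-0.19628587  0.87051869  0.59060195]
tool y ang -82.92336567798424
```

View pics/w3.png

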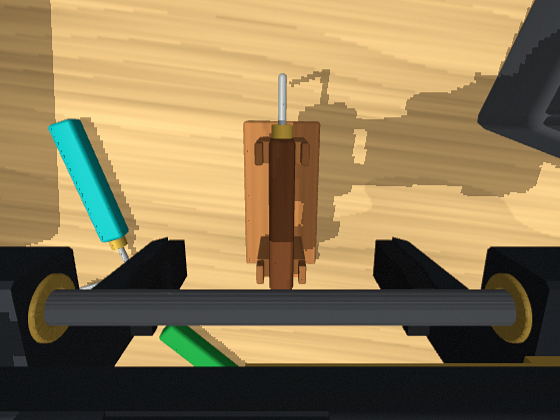

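The hook's end is at (283,75), the handle runs along u≈282, and the fingers straddle it clear of the saddles. I take a quick fit before descending.

```bash
python3 - <<'E'
from h import *
p,d,c=load('wrist'); P=cloud(d,c)
v,u=np.mgrid[0:420,0:560]
m=(abs(u-282)<18)&(v>60)&(v<288)&(P[...,2]>.069)&(P[...,2]<.082)
Q=P[m]; rr=cv2.minAreaRect((Q[:,:2]*1000).astype(np.float32)); print(len(Q),rr,np.median(Q[:,2]))
e=np.array([np.cos(np.radians(6.8)),np.sin(np.radians(6.8))]); n=np.array([-e[1],e[0]])
s=(Q[:,:2]-[.4196,.2811])@e*1000; w=(Q[:,:2]-[.4196,.2811])@n*1000
print(s.min(),s.max(),w.min(),w.max())
m=(abs(u-282)<18)&(v>60)&(v<135)&(P[...,2]>.055)&(P[...,2]<.082); Q=P[m]
s=(Q[:,:2]-[.4196,.2811])@e*1000; w=(Q[:,:2]-[.4196,.2811])@n*1000; print('rod',s.max(),w.mean(),np.percentile(Q[:,2],[5,50,95]))
t=r.get_state()['tool_pos'][:2]-[.4196,.2811]; print('tcp rel',t@e*1000,t@n*1000)
E
```

```text
3955 ((425.0003356933594, 281.8745422363281), (105.21708679199219, 15.75722599029541), 6.634515285491943) 0.07431517664995861
-47.17580632023658 58.05959632618613 -7.649162513457849 8.151069006892584
rod 87.7202303359558 0.43832285596827936 [0.06489085 0.06693711 0.07121708]
tcp rel 0.2285404124500665 1.0690977068661724
```

Call:
step_arm:
  increments:
    - [[0.05, -0.07, -1.5], [0, 0, 0]]
    - [[0, 0, -1.5], [0, 0, 0]]
    - [[0, 0, -1.5], [0, 0, 0]]
    - [[0, 0, -1.5], [0, 0, 0]]
    - [[0, 0, -1.5], [0, 0, 0]]
    - [[0, 0, -0.85], [0, 0, 0]]
    - [[0, 0, 0], [0, 0, 0]]
    - [[0, 0, 0], [0, 0, 0]]
    - [[0, 0, 0], [0, 0, 0]]
    - [[0, 0, 0], [0, 0, 0]]
  fingers: 1

```text
clock: 5.3
tool_pos: [0.4202, 0.2815, 0.0459]
eef_rot: [0.998, 0.062, 0.001, -0.0]
contact_force: [0.5, 0.8, -0.0]
opening: 1.003
finger_force: 0.0
```

Call:
step_arm:
  increments:
    - [[0, 0, 0], [0, 0, 0]]
    - [[0, 0, 0], [0, 0, 0]]
    - [[0, 0, 0], [0, 0, 0]]
    - [[0, 0, 0], [0, 0, 0]]
    - [[0, 0, 0], [0, 0, 0]]
    - [[0, 0, 0], [0, 0, 0]]
    - [[0, 0, 0], [0, 0, 0]]
    - [[0, 0, 0], [0, 0, 0]]
    - [[0, 0, 0], [0, 0, 0]]
    - [[0, 0, 0], [0, 0, 0]]
  fingers: 0
  grip_force: 50

```text
clock: 6.3
tool_pos: [0.4199, 0.2812, 0.0452]
eef_rot: [0.998, 0.062, 0.0, 0.0]
contact_force: [0.6, -0.6, 0.5]
opening: 0.171
finger_force: 50.0
```

```bash
python3 - <<'E'
from h import *
s=r.get_state(); print({k:np.round(s[k],4) for k in ['clock','tool_pos','eef_rot','q','contact_force','moment','opening','finger_force']})
a=s['eef_rot']; print('tool y ang',np.degrees(np.arctan2(2*a[1]**2-1,2*a[0]*a[1])))
E
```

```text
{'clock': np.float64(6.3), 'tool_pos': array([0.4199, 0.2812, 0.0452]), 'eef_rot': array([0.9981, 0.0617, 0.    , 0.    ]), 'q': array([-0.8201,  0.8951,  0.2329,  2.0665, -0.7608,  0.2641, -1.377 ]), 'contact_force': array([ 0.5605, -0.5587,  0.4805]), 'moment': array([-0.0663,  0.168 , -0.0258]), 'opening': np.float64(0.1706), 'finger_force': np.float64(49.9968)}
tool y ang -82.92623122354934
```

Call:
step_arm:
  increments:
    - [[0, 0, 0.5], [0, 0, 0]]
    - [[0, 0, 1], [0, 0, 0]]
    - [[0, 0, 1.5], [0, 0, 0]]
    - [[0, 0, 1.5], [0, 0, 0]]
    - [[0, 0, 2], [0, 0, 0]]
    - [[0, 0, 2], [0, 0, 0]]
    - [[0, 0, 2], [0, 0, 0]]
    - [[0, 0, 2], [0, 0, 0]]
    - [[0, 0, 2], [0, 0, 0]]
    - [[0, 0, 1], [0, 0, 0]]

```text
clock: 7.3
tool_pos: [0.4203, 0.2814, 0.2023]
eef_rot: [0.998, 0.062, 0.001, -0.001]
contact_force: [0.6, -0.2, -0.6]
opening: 0.178
finger_force: 50.0
```

Call:
step_arm:
  increments:
    - [[0.26, -1.2, 0], [0, 0, -1.4]]
    - [[0.46, -2.4, 0], [0, 0, -1.4]]
    - [[0.46, -2.4, 0], [0, 0, -1.4]]
    - [[0.46, -2.4, 0], [0, 0, -1.4]]
    - [[0.46, -2.4, 0], [0, 0, -1.4]]
    - [[0.46, -2.4, 0], [0, 0, -1.4]]
    - [[0.46, -2.4, 0], [0, 0, -1.4]]
    - [[0.46, -2.4, 0], [0, 0, -1.4]]
    - [[0.46, -2.4, 0], [0, 0, -1.4]]
    - [[0.46, -2.4, 0], [0, 0, -1.2]]

```text
clock: 8.3
tool_pos: [0.463, 0.0512, 0.1995]
eef_rot: [0.998, -0.06, -0.001, 0.0]
contact_force: [-0.0, 0.2, -0.9]
opening: 0.171
finger_force: 50.0
```

Call:
step_arm:
  increments:
    - [[0.2, -1.2, 0], [0, 0, 0]]
    - [[0, 0, -1], [0, 0, 0]]
    - [[0, 0, -1], [0, 0, 0]]
    - [[0, 0, -1], [0, 0, 0]]
    - [[0, 0, 0], [0, 0, 0]]
    - [[0, 0, 0], [0, 0, 0]]
    - [[0, 0, 0], [0, 0, 0]]
    - [[0, 0, 0], [0, 0, 0]]
    - [[0, 0, 0], [0, 0, 0]]
    - [[0, 0, 0], [0, 0, 0]]

```text
clock: 9.3
tool_pos: [0.466, 0.0413, 0.1704]
eef_rot: [0.998, -0.059, 0.0, -0.0]
contact_force: [0.6, 0.5, -0.6]
opening: 0.171
finger_force: 50.0
```

```bash
python3 - <<'E'
from h import *
s=r.get_state(); print({k:np.round(s[k],4) for k in ['clock','tool_pos','eef_rot','q','contact_force','moment','opening','finger_force']})
a=s['eef_rot']; y=np.degrees(np.arctan2(2*a[1]**2-1,2*a[0]*a[1]))+90; print('pick yaw',y-.4)
p,d,c=snap('wrist'); save(np.clip(p*1.5,0,255).astype(np.uint8),'w4.png')
print('eye px',proj(c,(.5505,.0308,.11)))
E
```

```text
{'clock': np.float64(9.3), 'tool_pos': array([0.466 , 0.0413, 0.1704]), 'eef_rot': array([ 9.983e-01, -5.860e-02,  2.000e-04, -0.000e+00]), 'q': array([-0.4796,  0.6624,  0.4779,  2.1178, -0.6288,  0.5017, -1.2125]), 'contact_force': array([ 0.5679,  0.4832, -0.5625]), 'moment': array([0.0305, 0.203 , 0.0024]), 'opening': np.float64(0.1711), 'finger_force': np.float64(49.9966)}
pick yaw -7.122317947677709
eye px (np.float64(280.3218515534192), np.float64(75.86231502900576))
```

View pics/w4.png

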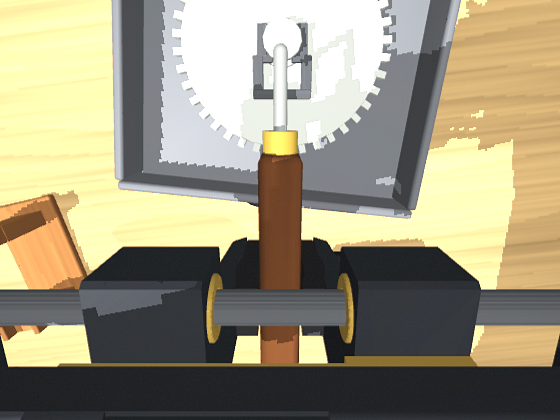

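The pick is held straight. The hook's top end is at (281,44) and the ring's bar spans (254–310, 95), with the hook centred over the eye. Now I check the tip estimate numerically and with the side camera.

```bash
python3 - <<'E'
from h import *
p,d,c=load('wrist'); P=cloud(d,c); v,u=np.mgrid[0:420,0:560]
e=np.array([np.cos(np.radians(-7.02)),np.sin(np.radians(-7.02))]); n=np.array([-e[1],e[0]]); eye=np.array([.5505,.0308])
m=(abs(u-281)<12)&(v>30)&(v<125)&(P[...,2]>.18)&(P[...,2]<.21); Q=P[m]
s=(Q[:,:2]-eye)@e*1000;w=(Q[:,:2]-eye)@n*1000
print('rod',s.min(),s.max(),np.polyfit(s,w,1),'z',np.polyfit(s,Q[:,2]*1000,1), 'handle z', P[200,281,2])
k=s>s.max()-6; print('end lateral',w[k].mean())
m=(v<110)&(abs(u-282)<40)&(P[...,2]>.103)&(P[...,2]<.114); Q=P[m]; s=(Q[:,:2]-eye)@e*1000;w=(Q[:,:2]-eye)@n*1000
print('ring',len(Q),np.percentile(s,[1,99]),np.percentile(w,[1,99]))
p,d,c=snap('side'); U,V=map(int,proj(c,(.55,.03,.12))); save(cv2.resize(p[V-50:V+40,U-60:U+60],(0,0),fx=6,fy=6,interpolation=cv2.INTER_CUBIC),'s1.png'); print(U,V,proj(c,(.5505,.0308,.138)))
E
```

```text
rod -24.838544167936455 2.4327076950633764 [-0.00322669  0.28622362] z [-4.67090312e-03  1.91698995e+02] handle z 0.19962556723159247
end lateral 0.27536966363646487
ring 1791 [-12.16464191  27.45113031] [-17.47536969  15.85928289]
261 208 (np.float64(261.4865775268434), np.float64(205.05068776577826))
```

View pics/s1.png

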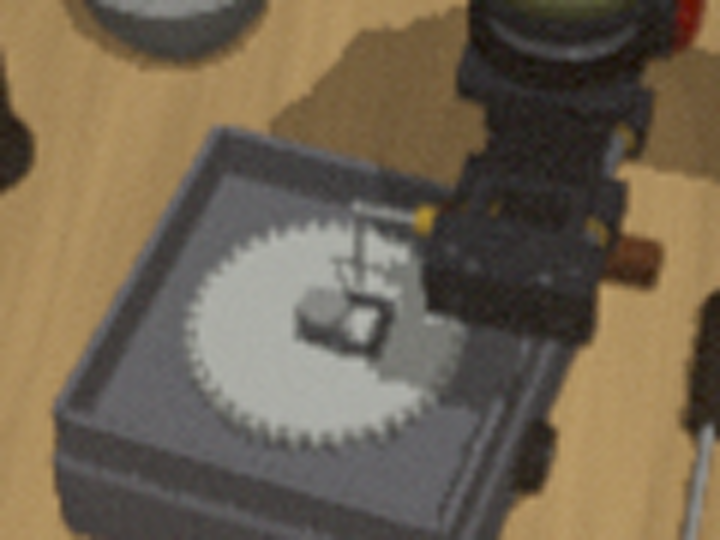

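The hook hangs over the eye, clear of the shaft head. The gear's known diameter of 120 mm gives a rough height to expect before feeling for it.

```bash
python3 - <<'E'
from h import *
p,d,c=load('wrist'); hsv=cv2.cvtColor(p,cv2.COLOR_RGB2HSV)
m=((hsv[...,1]<40)&(hsv[...,2]>135)).astype(np.uint8); m[160:]=0
n,l,st,ce=cv2.connectedComponentsWithStats(m); i=1+st[1:,4].argmax(); print(st[i])
ys,xs=np.where(l==i)
for z in (.0885,.0935,.0985,.1035):
    Q=np.array([onz(c,u,v,z)[:2] for u,v in zip(xs,ys)])-[.5694,.0285]
    a=np.degrees(np.arctan2(Q[:,1],Q[:,0])); rr=np.hypot(*Q.T)*1000
    print(z,[ (k,round(float(rr[(a//10*10)==k].max()),1)) for k in range(-180,180,10) if ((a//10*10)==k).sum()>50 and rr[(a//10*10)==k].max()>45])
E
```

```text
[  159     0   254   160 28966]
0.0885 [(-180, 66.8), (-170, 67.9), (-160, 67.2), (-150, 67.5), (-140, 67.5), (-130, 68.1), (-120, 68.4), (-110, 68.8), (-100, 82.2), (-90, 74.3), (-80, 72.8), (-70, 57.9), (40, 47.4), (50, 66.0), (60, 75.5), (70, 73.5), (80, 75.5), (90, 78.5), (100, 86.7), (110, 98.6), (120, 107.5), (130, 95.3), (140, 83.2), (150, 75.8), (160, 71.5), (170, 50.1)]
0.0935 [(-180, 66.2), (-170, 67.2), (-160, 66.5), (-150, 66.7), (-140, 66.5), (-130, 67.0), (-120, 67.1), (-110, 72.7), (-100, 80.4), (-90, 72.4), (-80, 70.9), (-70, 54.6), (50, 62.6), (60, 73.6), (70, 71.9), (80, 72.6), (90, 77.0), (100, 84.9), (110, 97.0), (120, 105.7), (130, 94.7), (140, 82.4), (150, 74.9), (160, 70.8), (170, 49.9)]
0.0985 [(-180, 65.6), (-170, 66.5), (-160, 65.8), (-150, 65.9), (-140, 65.6), (-130, 65.9), (-120, 65.9), (-110, 75.2), (-100, 78.6), (-90, 70.5), (-80, 69.0), (-70, 51.5), (50, 58.7), (60, 71.6), (70, 70.2), (80, 71.0), (90, 75.3), (100, 83.1), (110, 94.5), (120, 104.0), (130, 93.7), (140, 81.7), (150, 74.4), (160, 70.1), (170, 49.7)]
0.1035 [(-180, 65.0), (-170, 65.8), (-160, 65.1), (-150, 65.1), (-140, 64.8), (-130, 64.8), (-120, 64.6), (-110, 75.7), (-100, 76.8), (-90, 68.7), (-80, 67.1), (-70, 48.3), (50, 54.9), (60, 69.7), (70, 69.0), (80, 69.3), (90, 73.6), (100, 81.0), (110, 92.5), (120, 102.2), (130, 92.7), (140, 81.0), (150, 73.5), (160, 69.4), (170, 49.5)]
```

Call:
step_arm:
  increments:
    - [[-0.03, -0.05, -0.5], [0, 0, 0]]
    - [[0, 0, -0.5], [0, 0, 0]]
    - [[0, 0, -0.5], [0, 0, 0]]
    - [[0, 0, -0.5], [0, 0, 0]]
    - [[0, 0, -0.5], [0, 0, 0]]
    - [[0, 0, 0], [0, 0, 0]]
    - [[0, 0, 0], [0, 0, 0]]
    - [[0, 0, 0], [0, 0, 0]]
    - [[0, 0, 0], [0, 0, 0]]
    - [[0, 0, 0], [0, 0, 0]]

```text
clock: 10.4
tool_pos: [0.4657, 0.0408, 0.1454]
eef_rot: [0.998, -0.059, 0.0, -0.0]
contact_force: [0.3, -0.4, -0.7]
opening: 0.174
finger_force: 50.0
```

Call:
step_arm:
  increments:
    - [[0, 0, -0.07], [0, 0, 0]]
    - [[0, 0, -0.07], [0, 0, 0]]
    - [[0, 0, -0.07], [0, 0, 0]]
    - [[0, 0, -0.07], [0, 0, 0]]
    - [[0, 0, -0.07], [0, 0, 0]]
    - [[0, 0, -0.07], [0, 0, 0]]
    - [[0, 0, -0.07], [0, 0, 0]]
    - [[0, 0, -0.07], [0, 0, 0]]
    - [[0, 0, -0.07], [0, 0, 0]]
    - [[0, 0, 0], [0, 0, 0]]

```text
clock: 11.4
tool_pos: [0.4655, 0.0407, 0.1389]
eef_rot: [0.998, -0.059, -0.0, 0.0]
contact_force: [0.4, -0.1, -1.2]
opening: 0.173
finger_force: 50.0
```

Call:
step_arm:
  increments:
    - [[0, 0, -0.01], [0, 0, 0]]
    - [[0, 0, -0.01], [0, 0, 0]]
    - [[0, 0, -0.01], [0, 0, 0]]
    - [[0, 0, -0.01], [0, 0, 0]]
    - [[0, 0, -0.01], [0, 0, 0]]
    - [[0, 0, -0.01], [0, 0, 0]]
    - [[0, 0, -0.01], [0, 0, 0]]
    - [[0, 0, -0.01], [0, 0, 0]]
    - [[0, 0, 0], [0, 0, 0]]
    - [[0, 0, 0], [0, 0, 0]]

```text
clock: 12.4
tool_pos: [0.4655, 0.0407, 0.1381]
eef_rot: [0.998, -0.059, -0.0, 0.0]
contact_force: [0.6, 0.1, -1.1]
opening: 0.174
finger_force: 50.0
```

Call:
step_arm:
  increments:
    - [[0, 0, -0.015], [0, 0, 0]]
    - [[0, 0, -0.015], [0, 0, 0]]
    - [[0, 0, -0.015], [0, 0, 0]]
    - [[0, 0, -0.015], [0, 0, 0]]
    - [[0, 0, -0.015], [0, 0, 0]]
    - [[0, 0, -0.015], [0, 0, 0]]
    - [[0, 0, -0.015], [0, 0, 0]]
    - [[0, 0, -0.015], [0, 0, 0]]
    - [[0, 0, 0], [0, 0, 0]]
    - [[0, 0, 0], [0, 0, 0]]

```text
clock: 13.4
tool_pos: [0.4656, 0.0407, 0.1369]
eef_rot: [0.998, -0.059, 0.0, 0.0]
contact_force: [0.6, 0.6, -0.5]
opening: 0.176
finger_force: 50.0
```

Call:
step_arm:
  increments:
    - [[0, 0, -0.015], [0, 0, 0]]
    - [[0, 0, -0.015], [0, 0, 0]]
    - [[0, 0, -0.015], [0, 0, 0]]
    - [[0, 0, -0.015], [0, 0, 0]]
    - [[0, 0, -0.015], [0, 0, 0]]
    - [[0, 0, -0.015], [0, 0, 0]]
    - [[0, 0, -0.015], [0, 0, 0]]
    - [[0, 0, -0.015], [0, 0, 0]]
    - [[0, 0, 0], [0, 0, 0]]
    - [[0, 0, 0], [0, 0, 0]]

```text
clock: 14.4
tool_pos: [0.4656, 0.0407, 0.1357]
eef_rot: [0.998, -0.059, -0.0, 0.0]
contact_force: [0.4, 0.0, -1.4]
opening: 0.172
finger_force: 50.0
```

Call:
step_arm:
  increments:
    - [[0, 0, -0.015], [0, 0, 0]]
    - [[0, 0, -0.015], [0, 0, 0]]
    - [[0, 0, -0.015], [0, 0, 0]]
    - [[0, 0, -0.015], [0, 0, 0]]
    - [[0, 0, -0.015], [0, 0, 0]]
    - [[0, 0, -0.015], [0, 0, 0]]
    - [[0, 0, -0.015], [0, 0, 0]]
    - [[0, 0, -0.015], [0, 0, 0]]
    - [[0, 0, 0], [0, 0, 0]]
    - [[0, 0, 0], [0, 0, 0]]

```text
clock: 15.4
tool_pos: [0.4655, 0.0407, 0.1345]
eef_rot: [0.998, -0.059, -0.0, 0.0]
contact_force: [0.3, -0.3, -1.4]
opening: 0.173
finger_force: 50.0
```

Call:
step_arm:
  increments:
    - [[0, 0, -0.015], [0, 0, 0]]
    - [[0, 0, -0.015], [0, 0, 0]]
    - [[0, 0, -0.015], [0, 0, 0]]
    - [[0, 0, -0.015], [0, 0, 0]]
    - [[0, 0, -0.015], [0, 0, 0]]
    - [[0, 0, -0.015], [0, 0, 0]]
    - [[0, 0, -0.015], [0, 0, 0]]
    - [[0, 0, -0.015], [0, 0, 0]]
    - [[0, 0, 0], [0, 0, 0]]
    - [[0, 0, 0], [0, 0, 0]]

```text
clock: 16.4
tool_pos: [0.4656, 0.0407, 0.1333]
eef_rot: [0.998, -0.059, 0.0, 0.0]
contact_force: [0.1, 0.5, -0.8]
opening: 0.172
finger_force: 50.0
```

Call:
step_arm:
  increments:
    - [[0, 0, -0.015], [0, 0, 0]]
    - [[0, 0, -0.015], [0, 0, 0]]
    - [[0, 0, -0.015], [0, 0, 0]]
    - [[0, 0, -0.015], [0, 0, 0]]
    - [[0, 0, -0.015], [0, 0, 0]]
    - [[0, 0, -0.015], [0, 0, 0]]
    - [[0, 0, -0.015], [0, 0, 0]]
    - [[0, 0, -0.015], [0, 0, 0]]
    - [[0, 0, 0], [0, 0, 0]]
    - [[0, 0, 0], [0, 0, 0]]

```text
clock: 17.4
tool_pos: [0.4656, 0.0407, 0.1322]
eef_rot: [0.998, -0.059, 0.0, 0.0]
contact_force: [-0.1, 0.4, -0.4]
opening: 0.173
finger_force: 50.0
```

Call:
step_arm:
  increments:
    - [[0, 0, -0.015], [0, 0, 0]]
    - [[0, 0, -0.015], [0, 0, 0]]
    - [[0, 0, -0.015], [0, 0, 0]]
    - [[0, 0, -0.015], [0, 0, 0]]
    - [[0, 0, -0.015], [0, 0, 0]]
    - [[0, 0, -0.015], [0, 0, 0]]
    - [[0, 0, -0.015], [0, 0, 0]]
    - [[0, 0, -0.015], [0, 0, 0]]
    - [[0, 0, 0], [0, 0, 0]]
    - [[0, 0, 0], [0, 0, 0]]

```text
clock: 18.4
tool_pos: [0.4654, 0.0407, 0.1309]
eef_rot: [0.998, -0.059, -0.0, 0.0]
contact_force: [-1.6, 0.5, 0.4]
opening: 0.176
finger_force: 50.0
```

```bash
python3 - <<'E'
from h import *
for i in range(4):
    s=r.get_state(); print(s['clock'],s['tool_pos'].round(4),s['contact_force'].round(2),s['moment'].round(3)); r.snapshot('top')
E
```

```text
18.4 [0.4654 0.0407 0.1309] [-1.55  0.5   0.37] [0.023 0.353 0.021]
18.45 [0.4655 0.0407 0.1309] [-1.3   0.25  0.92] [-0.02   0.369  0.03 ]
18.5 [0.4655 0.0407 0.1309] [-1.49  0.02  1.69] [0.008 0.331 0.043]
18.55 [0.4655 0.0407 0.131 ] [-3.29 -0.03  1.35] [-0.002  0.377 -0.007]
```

Contact with the gear shows: Fz is up about 2 N from the free reading, with the tip about 6 mm below the ring's underside. Next I pull along the ring's -x, gently at first.

Call:
step_arm:
  increments:
    - [[-0.05, 0.006, 0], [0, 0, 0]]
    - [[-0.099, 0.012, 0], [0, 0, 0]]
    - [[-0.099, 0.012, 0], [0, 0, 0]]
    - [[-0.099, 0.012, 0], [0, 0, 0]]
    - [[-0.099, 0.012, 0], [0, 0, 0]]
    - [[-0.05, 0.006, 0], [0, 0, 0]]
    - [[-0.05, 0.006, 0], [0, 0, 0]]
    - [[-0.05, 0.006, 0], [0, 0, 0]]
    - [[-0.05, 0.006, 0], [0, 0, 0]]
    - [[0, 0, 0], [0, 0, 0]]
  grip_force: 60

```text
clock: 19.6
tool_pos: [0.4601, 0.0414, 0.1311]
eef_rot: [0.998, -0.059, 0.001, 0.0]
contact_force: [3.3, -0.8, -1.7]
opening: 0.168
finger_force: 60.0
```

```bash
python3 - <<'E'
from h import *
s=r.get_state(); print(s['clock'],s['tool_pos'].round(4),s['contact_force'].round(2),s['moment'].round(3),s['eef_rot'].round(4))
p,d,c=snap('wrist'); P=cloud(d,c); v,u=np.mgrid[0:420,0:560]
e=np.array([np.cos(np.radians(-7.02)),np.sin(np.radians(-7.02))]); n=np.array([-e[1],e[0]]); eye=np.array([.5505,.0308])
m=(abs(u-281)<12)&(v>30)&(v<125)&(P[...,2]>.14)&(P[...,2]<.16); Q=P[m]
S=(Q[:,:2]-eye)@e*1000; print('rod end',S.max(),'slope',np.polyfit(S,Q[:,2]*1000,1))
m=(v<130)&(abs(u-282)<45)&(P[...,2]>.103)&(P[...,2]<.114); Q=P[m]; S=(Q[:,:2]-eye)@e*1000;w=(Q[:,:2]-eye)@n*1000
print('ring',len(Q),np.percentile(S,[1,99]),np.percentile(w,[1,99]))
E
```

```text
19.6 [0.4601 0.0414 0.1311] [ 3.3  -0.83 -1.72] [-0.131 -0.684  0.001] [ 9.983e-01 -5.870e-02  1.000e-03  2.000e-04]
rod end -3.8938638475173137 slope [1.25726060e-02 1.53634791e+02]
ring 2941 [-12.56426007  21.1331302 ] [-17.56618582  15.90679019]
```

Call:
step_arm:
  increments:
    - [[-0.06, 0.007, 0], [0, 0, 0]]
    - [[-0.06, 0.007, 0], [0, 0, 0]]
    - [[-0.06, 0.007, 0], [0, 0, 0]]
    - [[-0.06, 0.007, 0], [0, 0, 0]]
    - [[-0.06, 0.007, 0], [0, 0, 0]]
    - [[-0.06, 0.008, 0], [0, 0, 0]]
    - [[-0.06, 0.008, 0], [0, 0, 0]]
    - [[-0.06, 0.008, 0], [0, 0, 0]]
    - [[0, 0, 0], [0, 0, 0]]
    - [[0, 0, 0], [0, 0, 0]]

```text
clock: 20.65
tool_pos: [0.4585, 0.0414, 0.1316]
eef_rot: [0.998, -0.059, 0.004, 0.001]
contact_force: [9.1, -1.5, -1.9]
opening: 0.17
finger_force: 60.0
```

```bash
cat > chk.py <<'E'
from h import *
s=r.get_state(); print(s['clock'],s['tool_pos'].round(4),s['contact_force'].round(2),s['moment'].round(3),s['eef_rot'].round(4))
p,d,c=snap('wrist'); P=cloud(d,c); v,u=np.mgrid[0:420,0:560]
e=np.array([np.cos(np.radians(-7.02)),np.sin(np.radians(-7.02))]); n=np.array([-e[1],e[0]]); eye=np.array([.5505,.0308])
m=(abs(u-281)<12)&(v>30)&(v<125)&(P[...,2]>.14)&(P[...,2]<.165); Q=P[m]
S=(Q[:,:2]-eye)@e*1000; print('rod end',S.max(),'slope',np.polyfit(S,Q[:,2]*1000,1))
m=(v<150)&(abs(u-282)<50)&(P[...,2]>.1)&(P[...,2]<.1145); Q=P[m]; S=(Q[:,:2]-eye)@e*1000;w=(Q[:,:2]-eye)@n*1000
print('ring',len(Q),np.percentile(S,[1,99]),np.percentile(w,[1,99]))
E
python3 chk.py
```

```text
20.65 [0.4585 0.0414 0.1316] [ 9.11 -1.49 -1.86] [-0.271 -1.909  0.024] [ 9.982e-01 -5.900e-02  4.200e-03  7.000e-04]
rod end -5.324027736796158 slope [2.65178294e-02 1.55710069e+02]
ring 6081 [-37.37843864  21.92524963] [-25.24873497  22.19981042]
```

Call:
step_arm:
  increments:
    - [[-0.06, 0.007, -0.01], [0, 0, 0]]
    - [[-0.06, 0.007, -0.01], [0, 0, 0]]
    - [[-0.06, 0.007, -0.01], [0, 0, 0]]
    - [[-0.06, 0.007, -0.01], [0, 0, 0]]
    - [[-0.06, 0.007, -0.01], [0, 0, 0]]
    - [[-0.06, 0.008, -0.01], [0, 0, 0]]
    - [[-0.06, 0.008, 0], [0, 0, 0]]
    - [[-0.06, 0.008, 0], [0, 0, 0]]
    - [[0, 0, 0], [0, 0, 0]]
    - [[0, 0, 0], [0, 0, 0]]

```text
clock: 21.7
tool_pos: [0.4566, 0.0415, 0.1314]
eef_rot: [0.998, -0.059, 0.007, 0.001]
contact_force: [12.7, -1.4, -2.5]
opening: 0.169
finger_force: 60.0
```

```bash
python3 chk.py
```

```text
21.7 [0.4566 0.0415 0.1314] [12.67 -1.42 -2.45] [-0.381 -2.697 -0.026] [ 0.9982 -0.0592  0.0071  0.0011]
rod end -7.4011130618692045 slope [3.95891151e-02 1.56768065e+02]
ring 6130 [-37.64280908  20.01915379] [-25.76319155  22.02139892]
```

Call:
step_arm:
  increments:
    - [[-0.06, 0.007, -0.005], [0, 0.1, 0]]
    - [[-0.06, 0.007, -0.005], [0, 0.1, 0]]
    - [[-0.06, 0.007, -0.005], [0, 0.1, 0]]
    - [[-0.06, 0.007, -0.005], [0, 0.1, 0]]
    - [[-0.06, 0.007, -0.005], [0, 0.1, 0]]
    - [[-0.06, 0.008, -0.005], [0, 0.1, 0]]
    - [[-0.06, 0.008, 0], [0, 0.1, 0]]
    - [[-0.06, 0.008, 0], [0, 0.1, 0]]
    - [[0, 0, 0], [0, 0, 0]]
    - [[0, 0, 0], [0, 0, 0]]

```text
clock: 22.75
tool_pos: [0.4448, 0.0433, 0.1302]
eef_rot: [0.998, -0.059, -0.007, 0.0]
contact_force: [1.8, -0.2, 1.8]
opening: 0.176
finger_force: 60.0
```

```bash
python3 chk.py
```

```text
22.75 [0.4448 0.0433 0.1302] [ 1.82 -0.19  1.8 ] [-0.048 -0.75   0.013] [ 9.983e-01 -5.870e-02 -6.800e-03  4.000e-04]
rod end -19.020415894304005 slope [1.53129524e-02 1.53624065e+02]
ring 5578 [-38.69986445   6.83116318] [-24.34806133  21.56888501]
```

The ring snapped free at about 13 N, pulling straight. I draw it on until it clears the shaft, easing the tip's touch.

Call:
step_arm:
  increments:
    - [[-0.12, 0.015, 0.03], [0, 0, 0]]
    - [[-0.12, 0.015, 0], [0, 0, 0]]
    - [[-0.12, 0.015, 0], [0, 0, 0]]
    - [[-0.12, 0.015, 0], [0, 0, 0]]
    - [[-0.12, 0.015, 0], [0, 0, 0]]
    - [[-0.12, 0.015, 0], [0, 0, 0]]
    - [[-0.12, 0.015, 0], [0, 0, 0]]
    - [[-0.12, 0.015, 0], [0, 0, 0]]
    - [[-0.12, 0.015, 0], [0, 0, 0]]
    - [[-0.12, 0.015, 0], [0, 0, 0]]

```text
clock: 23.8
tool_pos: [0.4326, 0.0448, 0.1303]
eef_rot: [0.998, -0.059, -0.007, 0.0]
contact_force: [2.4, -0.5, 2.1]
opening: 0.173
finger_force: 60.0
```

```bash
python3 chk.py; python3 - <<'E'
from h import *
p,d,c=load('wrist'); save(p[0:210,130:430].repeat(2,0).repeat(2,1),'w5.png')
E
```

```text
23.8 [0.4326 0.0448 0.1303] [ 2.43 -0.45  2.06] [-0.145 -0.728 -0.026] [ 9.983e-01 -5.870e-02 -7.000e-03  4.000e-04]
rod end -31.166670025509834 slope [1.53591733e-02 1.53738280e+02]
ring 4831 [-71.21153687  -4.88450217] [-23.9530655   21.57381989]
```

View pics/w5.png

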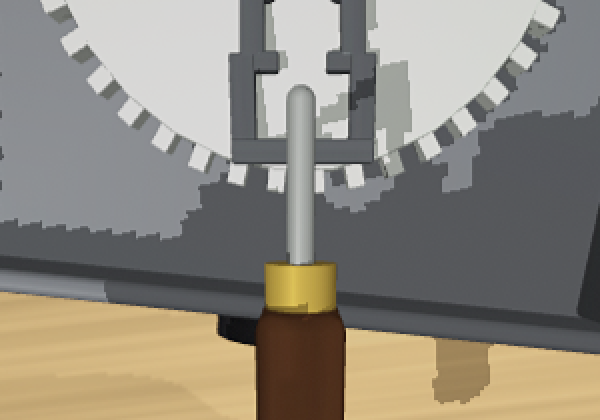

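The ring lies behind the shaft with its bar at the gear's rear edge, and the hook is still in the eye. I ease the hook forward off the bar, then lift straight up.

Call:
step_arm:
  increments:
    - [[0.07, -0.009, 0.02], [0, 0, 0]]
    - [[0.08, -0.01, 0.03], [0, 0, 0]]
    - [[0, 0, 0.1], [0, 0, 0]]
    - [[0, 0, 0.2], [0, 0, 0]]
    - [[0, 0, 0.3], [0, 0, 0]]
    - [[0, 0, 0.5], [0, 0, 0]]
    - [[0, 0, 1], [0, 0, 0]]
    - [[0, 0, 1.5], [0, 0, 0]]
    - [[0, 0, 2], [0, 0, 0]]
    - [[0, 0, 1.35], [0, 0, 0]]

```text
clock: 24.85
tool_pos: [0.4339, 0.0445, 0.2015]
eef_rot: [0.998, -0.059, -0.007, 0.0]
contact_force: [0.2, -0.9, -1.4]
opening: 0.17
finger_force: 60.0
```

```bash
python3 - <<'E'
from h import *
s=r.get_state(); print(s['clock'],s['tool_pos'].round(4),s['contact_force'].round(2),s['moment'].round(3),s['eef_rot'].round(4),s['q'].round(2))
p,d,c=snap('side'); U,V=map(int,proj(c,(.55,.03,.12))); a=cv2.resize(p[V-50:V+50,U-45:U+55],(420,420),interpolation=cv2.INTER_CUBIC)
p,d,c=snap('wrist'); o=np.hstack([a,p[:, 120:440]]); save(o[:,:740],'w6.png')
P=cloud(d,c); v,u=np.mgrid[0:420,0:560]
for lo,hi in((150,270),):
    m=(abs(u-281)<12)&(v>20)&(v<125)&(P[...,2]>.19)&(P[...,2]<.25); Q=P[m]
    e=np.array([.9925,-.1219]); S=Q[:,:2]@e*1000; print('slope',np.polyfit(S-S.max(),Q[:,2]*1000,1),'end rel tcp',S.max()-s['tool_pos'][:2]@e*1000)
E
```

```text
24.85 [0.4339 0.0445 0.2015] [ 0.22 -0.93 -1.38] [-0.031  0.132 -0.04 ] [ 9.982e-01 -5.880e-02 -7.000e-03  4.000e-04] [-0.55  0.59  0.54  2.16 -0.58  0.55 -1.25]
slope [-1.21460679e-02  2.22995774e+02] end rel tcp 88.56659225785421
```

View pics/w6.png

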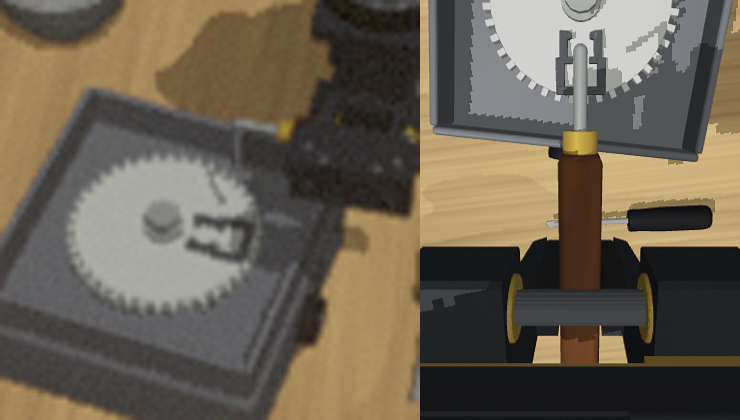

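The ring lies flat on the gear, clear of the shaft. Its prongs point at the shaft, with a gap at (185,235) in the left view. The pick is still level in the grip, so I return it and undo the 0.8° pitch.

Call:
step_arm:
  increments:
    - [[-0.14, 1.2, 0], [0, -0.1, 1.38]]
    - [[-0.14, 2.4, 0], [0, -0.1, 1.38]]
    - [[-0.14, 2.4, 0], [0, -0.1, 1.38]]
    - [[-0.14, 2.4, 0], [0, -0.1, 1.38]]
    - [[-0.14, 2.4, 0], [0, -0.1, 1.38]]
    - [[-0.14, 2.4, 0], [0, -0.1, 1.38]]
    - [[-0.14, 2.4, 0], [0, -0.1, 1.38]]
    - [[-0.14, 2.4, 0], [0, -0.1, 1.38]]
    - [[-0.14, 2.4, 0], [0, 0, 1.38]]
    - [[-0.14, 2.4, 0], [0, 0, 1.38]]

```text
clock: 25.95
tool_pos: [0.4185, 0.2743, 0.1991]
eef_rot: [0.998, 0.063, -0.001, 0.001]
contact_force: [1.0, -0.7, -1.2]
opening: 0.171
finger_force: 60.0
```

Call:
step_arm:
  increments:
    - [[0, 0.87, -1], [0, 0, 0]]
    - [[0, 0, -2], [0, 0, 0]]
    - [[0, 0, -2], [0, 0, 0]]
    - [[0, 0, -2], [0, 0, 0]]
    - [[0, 0, -2], [0, 0, 0]]
    - [[0, 0, -2], [0, 0, 0]]
    - [[0, 0, -1], [0, 0, 0]]
    - [[0, 0, 0], [0, 0, 0]]
    - [[0, 0, 0], [0, 0, 0]]
    - [[0, 0, 0], [0, 0, 0]]

```text
clock: 26.95
tool_pos: [0.4206, 0.2814, 0.081]
eef_rot: [0.998, 0.062, 0.001, 0.0]
contact_force: [-0.3, -0.6, -1.4]
opening: 0.173
finger_force: 60.0
```

```bash
python3 - <<'E'
from h import *
s=r.get_state(); print(s['clock'],s['tool_pos'].round(4),s['contact_force'].round(2),s['eef_rot'].round(4),s['q'].round(2))
a=s['eef_rot']; print('tool y ang',np.degrees(np.arctan2(2*a[1]**2-1,2*a[0]*a[1])))
p,d,c=snap('wrist'); P=cloud(d,c); v,u=np.mgrid[0:420,0:560]
e=np.array([np.cos(np.radians(6.8)),np.sin(np.radians(6.8))]); n=np.array([-e[1],e[0]])
m=(abs(u-281)<14)&(v>20)&(v<125)&(P[...,2]>.07)&(P[...,2]<.12); Q=P[m]
S=(Q[:,:2]-[.4196,.2811])@e*1000; w=(Q[:,:2]-[.4196,.2811])@n*1000
print('rod end',S.max(),'slope',np.polyfit(S,Q[:,2]*1000,1),'lat',np.polyfit(S,w,1))
m=(abs(u-281)<20)&(v>125)&(v<230)&(P[...,2]>.06+s['tool_pos'][2]-.045); Q=P[m]; w=(Q[:,:2]-[.4196,.2811])@n*1000; print('handle',w.min(),w.max(),np.median(Q[:,2]))
E
```

```text
26.95 [0.4206 0.2814 0.081 ] [-0.27 -0.63 -1.37] [9.981e-01 6.160e-02 7.000e-04 5.000e-04] [-0.87  0.84  0.32  2.06 -0.74  0.36 -1.4 ]
tool y ang -82.93457753852529
rod end 88.42208088652984 slope [-5.45822639e-03  1.02762345e+02] lat [-0.00505308  1.01867195]
handle -7.133959825412181 7.069888511941985 0.10994635916686556
```

Call:
step_arm:
  increments:
    - [[-0.07, 0, -0.4], [0, -0.2, 0]]
    - [[0, 0, -0.6], [0, 0, 0]]
    - [[0, 0, -0.6], [0, 0, 0]]
    - [[0, 0, -0.6], [0, 0, 0]]
    - [[0, 0, -0.6], [0, 0, 0]]
    - [[0, 0, -0.3], [0, 0, 0]]
    - [[0, 0, -0.2], [0, 0, 0]]
    - [[0, 0, -0.1], [0, 0, 0]]
    - [[0, 0, -0.1], [0, 0, 0]]
    - [[0, 0, 0], [0, 0, 0]]

```text
clock: 28.0
tool_pos: [0.4196, 0.2813, 0.0454]
eef_rot: [0.998, 0.062, 0.002, 0.001]
contact_force: [0.4, 1.1, -1.1]
opening: 0.173
finger_force: 60.0
```

Call:
step_arm:
  increments:
    - [[0, 0, -0.01], [0, 0, 0]]
    - [[0, 0, -0.01], [0, 0, 0]]
    - [[0, 0, -0.01], [0, 0, 0]]
    - [[0, 0, -0.01], [0, 0, 0]]
    - [[0, 0, 0], [0, 0, 0]]
    - [[0, 0, 0], [0, 0, 0]]
    - [[0, 0, 0], [0, 0, 0]]
    - [[0, 0, 0], [0, 0, 0]]
    - [[0, 0, 0], [0, 0, 0]]
    - [[0, 0, 0], [0, 0, 0]]
  grip_force: 10

```text
clock: 29.0
tool_pos: [0.4196, 0.2813, 0.0452]
eef_rot: [0.998, 0.062, 0.002, 0.001]
contact_force: [0.0, -0.4, 5.5]
opening: 0.181
finger_force: 10.0
```

Call:
step_arm:
  increments:
    - [[0, 0, 0], [0, 0, 0]]
    - [[0, 0, 0], [0, 0, 0]]
    - [[0, 0, 0], [0, 0, 0]]
    - [[0, 0, 0], [0, 0, 0]]
    - [[0, 0, 0], [0, 0, 0]]
    - [[0, 0, 0], [0, 0, 0]]
    - [[0, 0, 0], [0, 0, 0]]
    - [[0, 0, 0], [0, 0, 0]]
    - [[0, 0, 0], [0, 0, 0]]
    - [[0, 0, 0], [0, 0, 0]]
  fingers: 1

```text
clock: 30.0
tool_pos: [0.4195, 0.2813, 0.045]
eef_rot: [0.998, 0.062, 0.002, 0.001]
contact_force: [-0.2, 0.3, 0.6]
opening: 1.0
finger_force: 0.0
```

Call:
step_arm:
  increments:
    - [[0, 0, 1], [0, 0, 0]]
    - [[0, 0, 2], [0, 0, 0]]
    - [[0, 0, 2], [0, 0, 0]]
    - [[0, 0, 2], [0, 0, 0]]
    - [[0, 0, 2], [0, 0, 0]]
    - [[0, 0, 2], [0, 0, 0]]
    - [[0, 0, 2], [0, 0, 0]]
    - [[0, 0, 0], [0, 0, 0]]
    - [[0, 0, 0], [0, 0, 0]]
    - [[0, 0, 0], [0, 0, 0]]

```text
clock: 31.0
tool_pos: [0.4189, 0.2811, 0.1744]
eef_rot: [0.998, 0.062, 0.001, 0.001]
contact_force: [0.5, -0.5, 0.1]
opening: 1.002
finger_force: 0.0
```

```bash
python3 - <<'E'
from h import *
s=r.get_state(); print(s['clock'],s['tool_pos'].round(4))
p,d,c=snap('wrist'); P=cloud(d,c)
v,u=np.mgrid[0:420,0:560]
m=(v>60)&(v<288)&(P[...,2]>.069)&(P[...,2]<.082)&(np.hypot(P[...,0]-.43,P[...,1]-.282)<.08)
Q=P[m]; print(len(Q),cv2.minAreaRect((Q[:,:2]*1000).astype(np.float32)),np.median(Q[:,2]))
p2,d2,c2=snap('side')
U,V=map(int,proj(c2,(.55,.03,.12))); a=cv2.resize(p2[V-60:V+60,U-45:U+55],(350,420),interpolation=cv2.INTER_CUBIC)
save(np.hstack([a,p[:,100:500]]),'w7.png')
E
```

```text
31.0 [0.4189 0.2811 0.1744]
2804 ((436.6286315917969, 284.0916442871094), (131.8804931640625, 15.725308418273926), 7.458051681518555) 0.07425150900427242
```

View pics/w7.png

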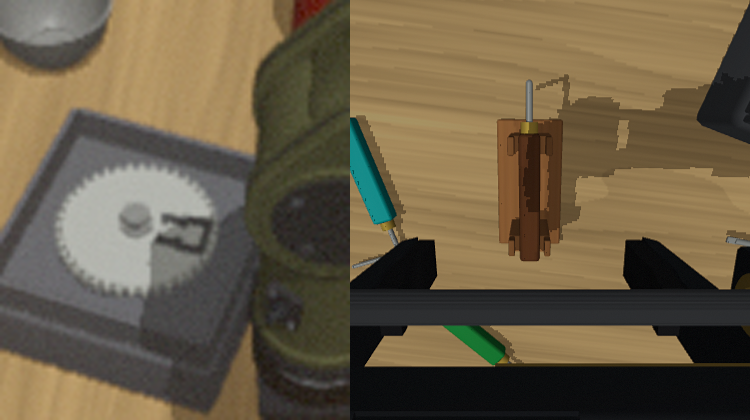

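The pick is back in its saddles, with its rod tip at (529,80) and its top at the original height. The ring lies flat on the gear at (185,235), clear of the shaft.

```bash
python3 -c "
from plant import r
print(r.finish_job())"
```

```text
the job is handed in; nothing more can be done
None
```

The ring was pulled off with the pick alone and lies flat on the gear, clear of the shaft; the pick is back in its stand, and the job was handed in at about 31 s (verdict not shown).

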